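# Index the decorating turntable by four clicks

## Task

With a fingertip, push the black decorating turntable round clockwise (seen from above) by its lugs exactly four clicks, so that the next third of the clay dish comes round, and leave it resting in that fourth stop. Push gently: do not pinch or grip anything, do not go past the fourth click or turn the wheel backwards off its starting stop, do not touch the dish, and leave the other things standing where they are. Finish with the hand clear.

Things in the scene. Friction and masses are not known exactly. Their poses are not given: they have to be found in the camera images.
- turntable: Fixed foot of the turntable: grey round flange 230 mm across, 22 mm high; origin at the centre of its underside, z up. Twelve marks, one per click, lie on the flange, 30 degrees apart, 105 mm from the axis: eleven white, and a broad yellow one along this body's +x, where the red lug stands at the start. It cannot move; its place and yaw (any angle) vary.
- wheel (a joint): Rotation of the black wheel (rad): 0 at the start, growing CLOCKWISE seen from above. 12 click stops a turn, one every 0.5236 rad (30 degrees); four clicks = 2.094. Between stops a spring resists with up to 0.18 N m (2.3 N at a lug) and reverses half way: there the wheel snaps on by itself, ahead of a slow finger, into the next stop and stays.
- wheel_centre (a point): Centre of the wheel's flat top face, on the foot's vertical axis, 60 mm above the table; x points from the axis to the red lug and turns with the wheel. The wheel is a black disc 184 mm across and 20 mm thick (from 40 to 60 mm above the table). After four clicks the red lug stands at the fourth mark clockwise from the yellow one.
- lug_red (a point): Centre of the top of the red push lug. The four lugs are upright round studs on the wheel, 16 mm in diameter, 27 mm tall (tops 87 mm above the table), 78 mm from the axis, 90 degrees apart: three white, one red. They turn with the wheel; any may be pushed.
- lug_b (a point): Top centre of the white lug 90 degrees counterclockwise (from above) from the red one; size as the red one.
- lug_c (a point): Top centre of the white lug opposite the red one; size as the red one.
- lug_d (a point): Top centre of the white lug 90 degrees clockwise from the red one; size as the red one.
- dish: Small terracotta dish with blue and white painted panels on two thirds of its wall, standing loose at the centre of the wheel and turning with it; 80 mm across the rim, 68 mm at the foot, 34 mm high (rim 94 mm above the table); origin at the centre of its underside. Not to be touched.
- vase: Bystander: terracotta vase, 200 mm high, 110 mm across; origin under its centre.
- bottle: Bystander: clear bottle with blue cap and label, 200 mm high, 64 mm across; origin under its centre.
- bowl: Bystander: white bowl, 100 mm across, 50 mm high; origin under its centre.
- cup: Bystander: blue cup, 76 mm across, 85 mm high; origin under its centre.
- brush: Bystander: wooden-handled brush lying on the table, 200 mm long along its x axis; origin under its middle.
- rib: Bystander: flat wooden potter's rib, 110 by 50 by 8 mm, lying on the table; origin under its centre.
- roller: Bystander: wooden clay roller lying along its y axis on two small chocks, 140 mm long, 40 mm in diameter; origin under its centre.
There are look-alikes about, which are no part of the job. What is shaped like the turntable but pink or turquoise is not meant.

How it is judged:
By the outcome, as a careful person would: the job done as asked, in the order asked, and still so for the second after the job is handed in, with the robot touching nothing.
It also fails if it takes over 59 s, if anything falls off the work surface, if the arm or the gripper's body presses on something with over 40 N, if the wrist force passes 120 N, or if a joint passes its speed limit or range.

## Robot

A 6-joint arm with a two-finger parallel gripper is mounted at the origin on the work surface. World frame = base frame: x ahead of the robot, y to its left, z up, the work surface at z = 0. Lengths are in m, angles in rad, forces in N, time in s.
With the tool pointing down it reaches from about 0.375 to 0.925 m from the base axis. Payload 5.7 kg.
Tool frame: the origin (TCP) lies at the very end of the fingers, on their centre line; the grasp point (between the pads) lies 19 mm behind it (manip.pinch_z is the distance from the TCP to the grasp point, in m); z points along the fingers, y is the direction in which the jaws open and shut (so a half turn about z gives the same grasp; the last joint's range is limited). The gripper opens to 85 mm and grips with 20 to 120 N. Pads are 22 mm wide; open, the fingers measure 114 mm over their backs; the gripper's body (76 mm by 85 mm) begins 54 mm behind the grasp point. The pads swing forward as they close: fully open they stand 13 mm farther back than shut.
Start: joints at [-1.425, 0.359, 1.51, -0, 1.272, -0.115], TCP at [0.155, -0.58, 0.231] pointing down, gripper open.
Joint ranges: [-2.97, 2.97], [-1.01, 2.36], [0.21, 2.38], [-0.96, 4.11], [0.2, 2.71], [-2.98, 2.98]. Speed limits (rad/s): [2.39, 2.39, 3.14, 3.14, 3.14, 3.14].

## Interface

Orientations are given as a rotation vector (axis times angle).
In Python, from cell import manip gives the robot as it stands. The module is installed in compiled form; this text tells all that it offers.
- The arm moves only by the tool jog_arm, never from a script. Its argument "targets" is text: rows parted by semicolons, each of 5 numbers parted by spaces: the finger opening in cm, from 0 to 8.54, then the shift along the world's x, y, z in cm, then the turn about the world's z in rad. In form: fingers tx ty tz spin; .... A call has 1 to 12 rows; each row is the pose to reach, as a shift and turn from the pose commanded when the call began; what a row does not reach only later rows make up. A row lasts 1/10 s, in which the tool goes at most 50 mm and 8.59 degrees, less where a joint would pass 70% of its speed; a pose out of reach is approached as far as the arm can. A call with a gripper value outside its range is refused whole. The fingers move at their own pace and stop on an object; the grip force is fixed at half the most. Time passes only in rows, so rows that repeat a pose let the fingers close. It gives the time, the measured TCP pose, the force and the opening at its end, in the units of the state.
- manip.get_state(): the state, without advancing time (a new reading comes with each control period).
- manip.camera(name): name is "scene" or "top" or "wrist"; returns the picture (384x512x3 uint8, red, green, blue); there is no depth.
- manip.camera_info(name): a dict with "mtx" (3x3 intrinsics, pixels), "k1" (the pictures are not rectified: a ray, as slopes to the right and down, at radius r is drawn at 1 + k1 r^2 times it, then the intrinsics apply), "world_to_cam" (4x4, takes a point from world to camera coordinates); the wrist camera has in their place "mount" (4x4, takes a point from camera to tool coordinates, whose origin is the TCP and whose axes are the flange's). Camera axes: x right, y down, z forward; pixel columns grow to the right and rows downward; lengths in m; the calibration is good to about 2 mm. A picture is of the moment at which its call begins: read the wrist's pose just before it. camera_info takes no time and is no camera call.
- manip.finish_job(): hands the job in, once; it reports no verdict.
The state is a dict: "time": time; "joints": joint angles; "qvel": joint speeds; "effort": joint torques, N m; "ee_pos": TCP position; "orientation": TCP orientation; "contact_force": force on the tool from outside, world axes, zero at the start; "ft_torque": the same for the moment, N m; "width": finger opening in m.
Only numpy, scipy, OpenCV 4.12 (cv2) and the standard library are available. Lean on these libraries where they do the work, as an engineer would, in place of code of your own. Each camera call takes 0.05 s, during which the arm holds its last target.

## Working session

There is one attempt and no reset: what is moved stays moved. The work goes in short steps, Python scripts to look and compute and a tool call to move; the robot and the scene stay as the last step left them, time stands still between calls to the robot, and variables do not carry over. Pictures are saved under pics/ and viewed, and the job is handed in when it is done.

Besides the shell and the picture viewer there is one more tool, called after "Request:" as name(argument=value, ...) on one line, values as JSON. jog_arm: Moves the arm, as the interface text tells. Its arguments: {"type":"object","properties":{"targets":{"type":"string"}},"required":["targets"]}

```bash
mkdir -p pics; cat > h.py <<'E'
import numpy as np,cv2
from cell import manip
def snap(n,f):
    im=manip.camera(n); cv2.imwrite(f,im[:,:,::-1]); return im
def ray(n,u,v):
    i=manip.camera_info(n);K=np.array(i['mtx']);k=i['k1']
    d=np.array([(u-K[0,2])/K[0,0],(v-K[1,2])/K[1,1]]);s=d.copy()
    for _ in range(30): s=d/(1+k*(s@s))
    T=np.linalg.inv(np.array(i['world_to_cam']))
    return T[:3,3],T[:3,:3]@np.array([s[0],s[1],1])
def onz(n,u,v,z):
    o,d=ray(n,u,v);return o+d*(z-o[2])/d[2]
def proj(n,p):
    i=manip.camera_info(n);K=np.array(i['mtx'])
    c=(np.array(i['world_to_cam'])@np.append(p,1))[:3];s=c[:2]/c[2];s=s*(1+i['k1']*(s@s))
    return K[0,0]*s[0]+K[0,2],K[1,1]*s[1]+K[1,2]
E
python3 - <<'E'
from h import *
print(manip.get_state())
snap('top','pics/top1.png');snap('scene','pics/sc1.png')
E
```

```text
{'time': 0.0, 'joints': array([-1.42511371e+00,  3.59509675e-01,  1.51144682e+00,  1.72489011e-05,
        1.27248935e+00, -1.15085250e-01]), 'qvel': array([-5.96842083e-05,  5.16233666e-04,  6.03323130e-04,  1.74128151e-04,
       -4.21478188e-04, -5.48854490e-04]), 'effort': array([ 3.06591683e-03, -5.27605748e+01, -2.78619629e+01,  2.30104729e-05,
        1.28024918e-02, -1.28244359e-06]), 'ee_pos': array([ 0.15460081, -0.57903309,  0.23044533]), 'orientation': array([-3.11309052e+00, -4.08204767e-01,  1.86339807e-05]), 'contact_force': array([-0.48666767,  0.1812265 , -0.10146867]), 'ft_torque': array([0.00127437, 0.0282362 , 0.00194495]), 'width': 0.08583655358582636}
```

View pics/top1.png

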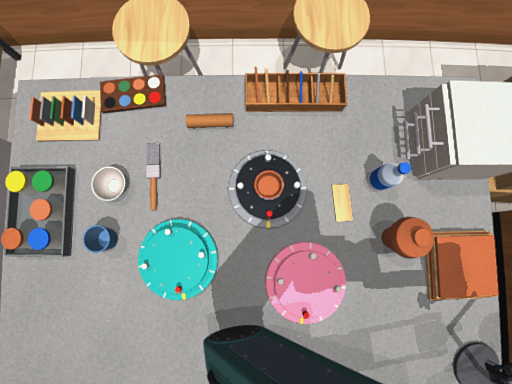

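View pics/sc1.png

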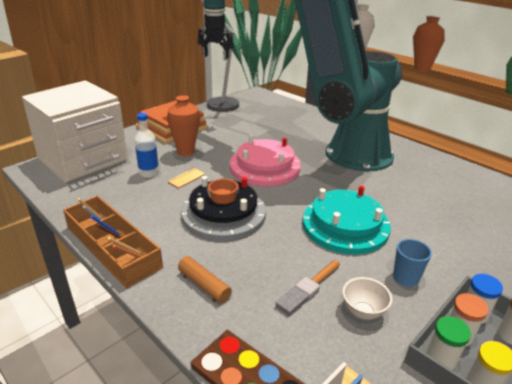

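Three turntable shapes appear in the top view: turquoise (178,259), pink (306,282) and black (268,188). The black one, with the terracotta dish, is the one meant. I'll confirm it in an enlarged crop and measure it.

```bash
python3 - <<'E'
from h import *
im=cv2.imread('pics/top1.png')
c=im[140:240,215:325]; cv2.imwrite('pics/crop1.png',cv2.resize(c,None,fx=5,fy=5,interpolation=cv2.INTER_CUBIC))
hsv=cv2.cvtColor(im,cv2.COLOR_BGR2HSV)
def blobs(m,z,name,x0=215,x1=325,y0=140,y1=240):
    mm=np.zeros_like(m);mm[y0:y1,x0:x1]=m[y0:y1,x0:x1]
    n,l,s,ce=cv2.connectedComponentsWithStats(mm)
    for i in range(1,n):
        if s[i,4]>=3: print(name,s[i,4],ce[i].round(1),onz('top',*ce[i],z).round(4))
blobs(cv2.inRange(hsv,(0,0,215),(180,40,255)),.087,'white')
blobs(cv2.inRange(hsv,(0,180,120),(5,255,255)),.087,'red')
blobs(cv2.inRange(hsv,(20,110,120),(32,255,255)),.022,'yellow')
blobs(cv2.inRange(hsv,(0,0,0),(180,255,60)),.06,'black')
blobs(cv2.inRange(hsv,(6,120,120),(16,255,255)),.094,'dish')
i=manip.camera_info('top');print(np.linalg.inv(i['world_to_cam']).round(3),i['mtx'])
E
```

```text
white 3 [266.7 151.3] [ 0.677  -0.0491  0.087 ]
white 22 [267.9 156.9] [ 0.6611 -0.0522  0.087 ]
white 6 [248.5 157. ] [0.6613 0.0015 0.087 ]
white 6 [284.5 157. ] [ 0.6605 -0.0982  0.087 ]
white 7 [298.  169.6] [ 0.6247 -0.1347  0.087 ]
white 5 [235.6 170.4] [0.6239 0.0373 0.087 ]
white 21 [240. 185.] [0.5832 0.0254 0.087 ]
white 21 [296.9 184.2] [ 0.584  -0.1303  0.087 ]
white 8 [303.5 187.5] [ 0.5747 -0.1483  0.087 ]
white 10 [231.  188.5] [0.5738 0.05   0.087 ]
white 9 [236.2 206.1] [0.5255 0.036  0.087 ]
white 10 [249.5 219.5] [4.889e-01 4.000e-04 8.700e-02]
red 32 [268.7 213.6] [ 0.5042 -0.0515  0.087 ]
yellow 20 [268.  224.2] [ 0.4784 -0.0527  0.022 ]
black 2152 [267.4 187.2] [ 0.5804 -0.051   0.06  ]
dish 617 [267.9 184.1] [ 0.5839 -0.0506  0.094 ]
[[-0.011 -0.99   0.142  0.439]
 [-1.     0.009 -0.012  0.004]
 [ 0.01  -0.142 -0.99   1.042]
 [ 0.     0.     0.     1.   ]] [[353.6081311    0.         252.09903386]
 [  0.         353.6081311  187.27951738]
 [  0.           0.           1.        ]]
```

View pics/crop1.png

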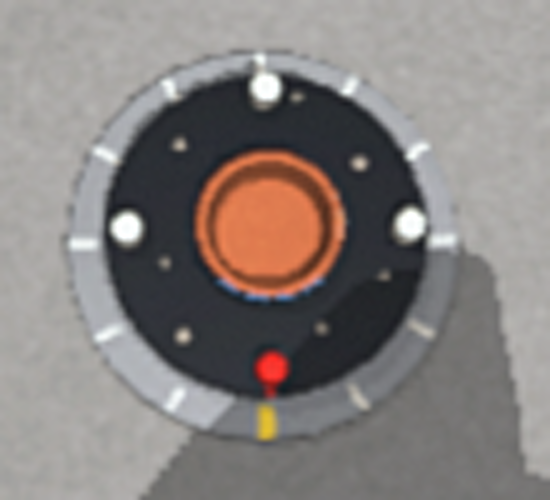

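The crop confirms it: a black wheel with the terracotta dish, the red lug (crop 270,370) beside the yellow mark (crop 267,422), and white lugs at the other three quarters. The centre is about (0.583, -0.052) and the red lug lies along -x (180°). Clockwise, the red lug goes from 180° to 60°. I'll come in with closed fingers at 215°, behind the red lug.

Request:
jog_arm(targets="0 3 4 2 0.15; 0 36.3 48.2 2 1.92; 0 36.3 48.2 2 1.92; 0 36.3 48.2 2 1.92; 0 36.3 48.2 2 1.92; 0 36.3 48.2 2 1.92; 0 36.3 48.2 2 1.92; 0 36.3 48.2 2 1.92; 0 36.3 48.2 2 1.92; 0 36.3 48.2 2 1.92; 0 36.3 48.2 2 1.92; 0 36.3 48.2 2 1.92")

```text
time: 1.3
ee_pos: [0.5142, -0.1013, 0.2511]
orientation: [-1.608, -2.699, 0.0]
contact_force: [-0.2, -0.6, -0.4]
width: -0.0002
```

Request:
jog_arm(targets="0 0 0 0 0; 0 0 0 0 0; 0 0 0 0 0; 0 0 0 0 0")

```text
time: 1.7
ee_pos: [0.5126, -0.1044, 0.2511]
orientation: [-1.619, -2.691, 0.001]
contact_force: [0.6, 0.7, -0.7]
width: 0.0002
```

```bash
python3 - <<'E'
from h import *
s=manip.get_state();print(s['time'],s['ee_pos'],s['orientation'],s['joints'],s['width'])
from scipy.spatial.transform import Rotation as R
M=R.from_rotvec(s['orientation']).as_matrix();print(np.degrees(np.arctan2(M[1,0],M[0,0])))
snap('top','pics/top2.png');snap('wrist','pics/w2.png')
a=cv2.imread('pics/top2.png')[120:270,200:400];cv2.imwrite('pics/top2c.png',cv2.resize(a,None,fx=4,fy=4))
E
```

```text
1.7 [ 0.51262973 -0.10435832  0.25109459] [-1.61919640e+00 -2.69148080e+00  8.50794462e-04] [-3.32625408e-01  2.29936626e-01  1.64715832e+00 -4.26278656e-04
  1.26519212e+00 -8.20102213e-01] 0.00016397790050105024
117.93771498533522
```

View pics/top2c.png

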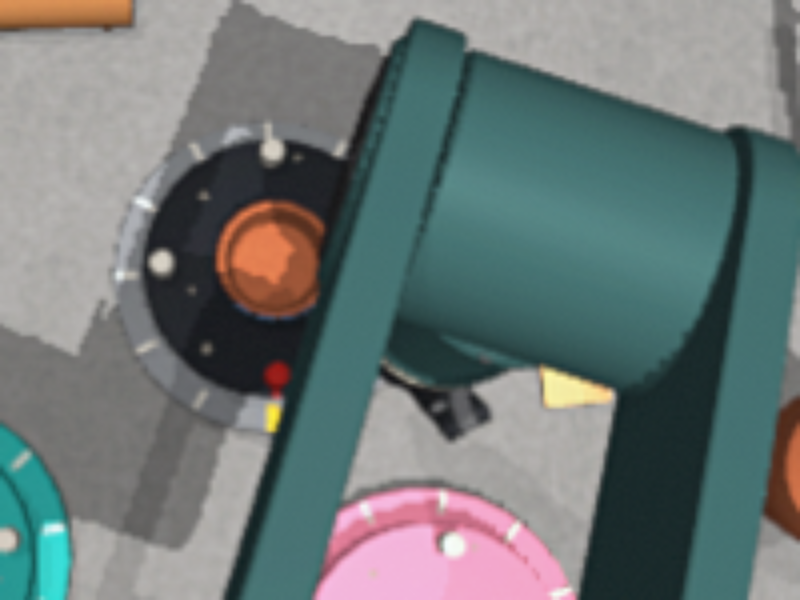

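View pics/w2.png

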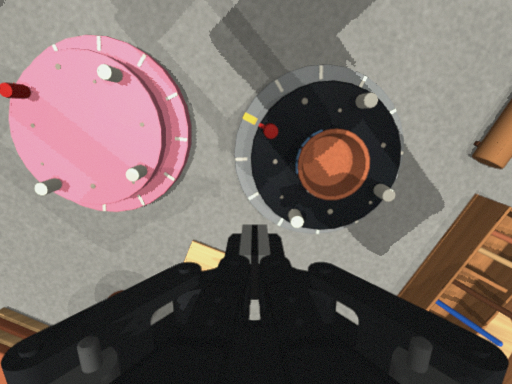

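The wrist view shows the black wheel at (325,155), the red lug at (271,131), the shut fingertips at (255,230), and the path down clear. I'll use this view to cross-check the wheel centre and find where the camera sits.

```bash
python3 - <<'E'
from h import *
from scipy.spatial.transform import Rotation as R
i=manip.camera_info('wrist');Mt=np.array(i['mount']);print(Mt.round(3))
p=np.array([0.51262973,-0.10435832,0.25109459]);T=np.eye(4);T[:3,:3]=R.from_rotvec([-1.6191964,-2.6914808,8.5e-4]).as_matrix();T[:3,3]=p
C=T@Mt;K=np.array(i['mtx']);k=i['k1']
def w(u,v,z):
    d=np.array([(u-K[0,2])/K[0,0],(v-K[1,2])/K[1,1]]);s=d.copy()
    for _ in range(30): s=d/(1+k*(s@s))
    r=C[:3,:3]@np.array([s[0],s[1],1]);o=C[:3,3];return (o+r*(z-o[2])/r[2]).round(4)
im=cv2.imread('pics/w2.png');hsv=cv2.cvtColor(im,cv2.COLOR_BGR2HSV)
def blobs(m,z,n_):
    mm=np.zeros_like(m);mm[60:235,230:410]=m[60:235,230:410]
    n,l,s,ce=cv2.connectedComponentsWithStats(mm)
    for j in range(1,n):
        if s[j,4]>20: print(n_,s[j,4],s[j,:4],ce[j].round(1),w(*ce[j],z))
blobs(cv2.inRange(hsv,(0,0,150),(180,45,255)),.087,'white')
blobs(cv2.inRange(hsv,(0,200,80),(5,255,255)),.087,'red')
blobs(cv2.inRange(hsv,(20,130,100),(32,255,255)),.022,'yel')
blobs(cv2.inRange(hsv,(5,120,80),(16,255,255)),.094,'dish')
c=im[60:240,230:410];cv2.imwrite('pics/w2c.png',cv2.resize(c,None,fx=3.3,fy=3.3))
E
```

```text
[[ 0.001 -0.963 -0.27   0.069]
 [ 1.     0.001  0.     0.001]
 [ 0.    -0.27   0.963 -0.142]
 [ 0.     0.     0.     1.   ]]
white 2728 [346  60  64  90] [387.8  88.1] [0.5921 0.045  0.087 ]
white 47 [319  65   4  14] [320.7  72.1] [0.5221 0.0249 0.087 ]
white 693 [230  66  25  53] [238.1  91.8] [ 0.4559 -0.0322  0.087 ]
white 28 [275  81   8  10] [278.7  85.5] [ 0.4902 -0.0068  0.087 ]
white 162 [247  98  16  19] [254.9 107.8] [ 0.4789 -0.0381  0.087 ]
white 3020 [230 120 121 115] [259.2 201.2] [ 0.5321 -0.1275  0.087 ]
white 121 [383 189  12  13] [388.6 194.8] [ 0.6606 -0.0503  0.087 ]
red 128 [260 124  18  14] [269.5 130.5] [ 0.504  -0.0515  0.087 ]
yel 87 [243 113  14  11] [249.5 118.1] [ 0.4783 -0.0515  0.022 ]
dish 4009 [298 129  72  71] [333.5 164.2] [ 0.5827 -0.05    0.094 ]
```

View pics/w2c.png

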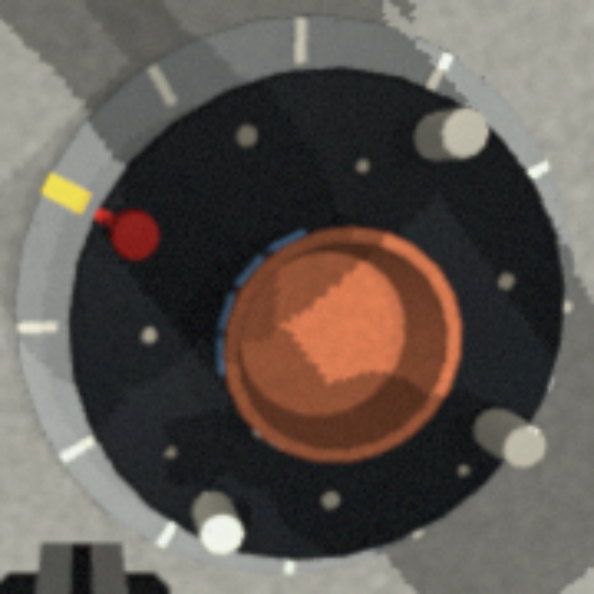

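Both views agree: centre (0.5825, -0.0515), red lug at 180°. Next I descend beside the lug at about 212°.

Request:
jog_arm(targets="0 0.1 1 -4 0.07; 0 0.1 1 -8 0.07; 0 0.1 1 -12 0.07; 0 0.1 1 -14 0.07; 0 0.1 1 -16 0.07; 0 0.1 1 -18.1 0.07; 0 0.1 1 -18.1 0.07; 0 0.1 1 -18.1 0.07; 0 0.1 1 -18.1 0.07")

```text
time: 2.7
ee_pos: [0.5153, -0.0939, 0.0714]
orientation: [1.521, 2.747, 0.0]
contact_force: [-0.3, -0.6, -0.1]
width: -0.0001
```

```bash
cat >> h.py <<'E'
from scipy.spatial.transform import Rotation as R
C0=np.array([.5825,-.0515])
def st():
    s=manip.get_state();M=R.from_rotvec(s['orientation']).as_matrix();d=s['ee_pos'][:2]-C0
    print('t',s['time'],'p',s['ee_pos'].round(4),'yaw',np.degrees(np.arctan2(M[1,0],M[0,0])).round(1),'phi',(np.degrees(np.arctan2(d[1],d[0]))%360).round(1),'r',np.hypot(*d).round(4),'F',s['contact_force'].round(1),'j6',s['joints'][5].round(2))
    return s
def look(tag):
    s=st();w=snap('wrist',f'pics/w{tag}.png')
    sc=manip.camera('scene')[140:270,150:310,::-1]
    a=cv2.resize(w[:,:,::-1],(400,300));b=cv2.resize(sc,(370,300))
    cv2.imwrite(f'pics/l{tag}.png',np.hstack([a,b]))
E
python3 -c "
from h import *
look('3')"
```

```text
t 2.7 p [ 0.5153 -0.0939  0.0714] yaw 122.0 phi 212.3 r 0.0795 F [-0.3 -0.6 -0.1] j6 -0.87
```

View pics/l3.png

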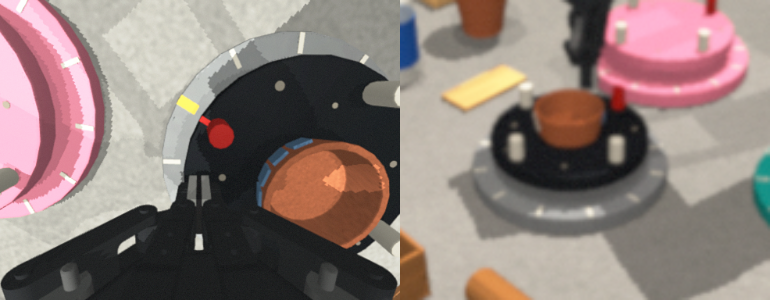

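```bash
python3 - <<'E'
from h import *
i=manip.camera_info('wrist');Mt=np.array(i['mount']);K=np.array(i['mtx']);k=i['k1']
im=cv2.imread('pics/w3.png')[210:384,150:450];cv2.imwrite('pics/w3c.png',cv2.resize(im,None,fx=2.6,fy=2.6))
for u,v in [(238,226),(270,226),(254,226),(235,260),(280,260),(192,266),(335,266)]:
    d=np.array([(u-K[0,2])/K[0,0],(v-K[1,2])/K[1,1]]);s=d.copy()
    for _ in range(30): s=d/(1+k*(s@s))
    r=Mt[:3,:3]@np.array([*s,1]);o=Mt[:3,3]
    print(u,v,[(o+r*(x-o[0])/r[0]).round(4)[1:] for x in (.011,0,-.011)])
E
```

```text
238 226 [array([-0.0078, -0.0057]), array([-0.0095,  0.0203]), array([-0.0111,  0.0464])]
270 226 [array([ 0.0092, -0.0057]), array([0.0108, 0.0204]), array([0.0124, 0.0465])]
254 226 [array([ 0.0007, -0.0057]), array([0.0007, 0.0204]), array([0.0006, 0.0465])]
235 260 [array([-0.0071, -0.0412]), array([-0.0085, -0.0219]), array([-0.01  , -0.0025])]
280 260 [array([ 0.0113, -0.0411]), array([ 0.0133, -0.0218]), array([ 0.0153, -0.0025])]
192 266 [array([-0.0236, -0.0459]), array([-0.0283, -0.0275]), array([-0.0329, -0.009 ])]
335 266 [array([ 0.0325, -0.0458]), array([ 0.0386, -0.0274]), array([ 0.0446, -0.0089])]
```

View pics/w3c.png

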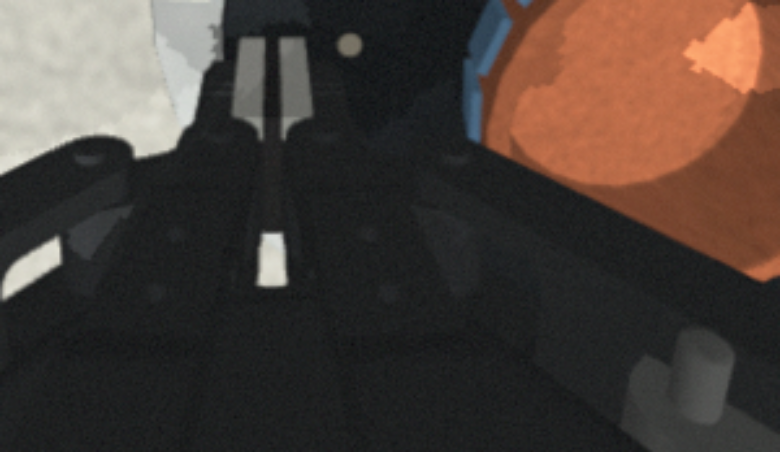

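Knuckles sit about 46 mm above the tips, well over the dish rim, so it's clear. Next I'll work out arc waypoints for the first click.

```bash
cat >> h.py <<'E'
def arc(p0,p1,n,r0=.0795,r1=.0795):
    s=manip.get_state()
    d0=r0*np.array([np.cos(np.radians(p0)),np.sin(np.radians(p0))])
    out=[]
    for j in range(1,n+1):
        p=np.radians(p0+(p1-p0)*j/n);r=r0+(r1-r0)*j/n
        d=r*np.array([np.cos(p),np.sin(p)])-d0
        out.append('0 %.2f %.2f 0 %.3f'%(d[0]*100,d[1]*100,p-np.radians(p0)))
    print('; '.join(out))
E
python3 -c "
from h import *
arc(212.3,192.3,8,.0795,.081)
arc(192.3,176.3,12,.081,.081)"
```

```text
0 -0.20 0.29 0 -0.044; 0 -0.38 0.58 0 -0.087; 0 -0.55 0.89 0 -0.131; 0 -0.70 1.20 0 -0.175; 0 -0.85 1.52 0 -0.218; 0 -0.98 1.85 0 -0.262; 0 -1.09 2.18 0 -0.305; 0 -1.19 2.52 0 -0.349
0 -0.04 0.18 0 -0.023; 0 -0.07 0.37 0 -0.047; 0 -0.10 0.56 0 -0.070; 0 -0.13 0.74 0 -0.093; 0 -0.15 0.93 0 -0.116; 0 -0.16 1.12 0 -0.140; 0 -0.18 1.31 0 -0.163; 0 -0.18 1.49 0 -0.186; 0 -0.19 1.68 0 -0.209; 0 -0.18 1.87 0 -0.233; 0 -0.18 2.06 0 -0.256; 0 -0.17 2.25 0 -0.279
```

Request:
jog_arm(targets="0 -0.20 0.29 0 -0.044; 0 -0.38 0.58 0 -0.087; 0 -0.55 0.89 0 -0.131; 0 -0.70 1.20 0 -0.175; 0 -0.85 1.52 0 -0.218; 0 -0.98 1.85 0 -0.262; 0 -1.09 2.18 0 -0.305; 0 -1.19 2.52 0 -0.349; 0 -1.19 2.52 0 -0.349; 0 -1.19 2.52 0 -0.349")

```text
time: 3.8
ee_pos: [0.5033, -0.0683, 0.071]
orientation: [1.972, 2.443, 0.001]
contact_force: [0.7, -1.1, 0.8]
width: -0.0002
```

```bash
python3 -c "
from h import *
look('4')"
```

```text
t 3.8 p [ 0.5033 -0.0683  0.071 ] yaw 102.2 phi 192.0 r 0.081 F [ 0.7 -1.1  0.8] j6 -0.48
```

View pics/l4.png

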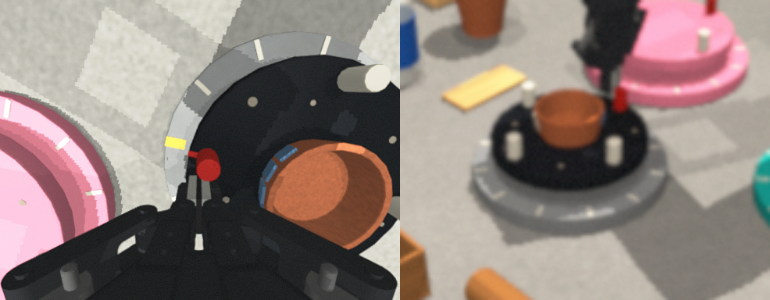

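The finger is just behind the red lug (207,163), with the wheel still on its stop. I'm pushing the first click now.

Request:
jog_arm(targets="0 -0.04 0.18 0 -0.023; 0 -0.07 0.37 0 -0.047; 0 -0.10 0.56 0 -0.070; 0 -0.13 0.74 0 -0.093; 0 -0.15 0.93 0 -0.116; 0 -0.16 1.12 0 -0.140; 0 -0.18 1.31 0 -0.163; 0 -0.18 1.49 0 -0.186; 0 -0.19 1.68 0 -0.209; 0 -0.18 1.87 0 -0.233; 0 -0.18 2.06 0 -0.256; 0 -0.17 2.25 0 -0.279")

```text
time: 5.1
ee_pos: [0.5005, -0.0452, 0.0701]
orientation: [-2.297, -2.142, 0.001]
contact_force: [-0.4, 0.0, 0.3]
width: -0.0006
```

```bash
python3 -c "
from h import *
look('5')"
```

```text
t 5.1 p [ 0.5005 -0.0452  0.0701] yaw 86.0 phi 175.6 r 0.0822 F [-0.4  0.   0.3] j6 -0.16
```

View pics/l5.png

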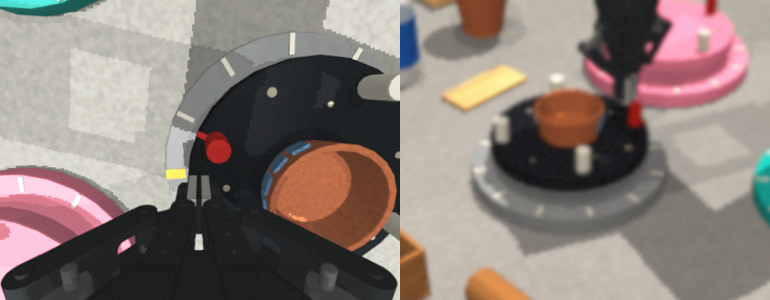

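One click done: the red lug stands at the first mark past the yellow, and the force is near zero. Next is click 2.

```bash
python3 -c "
from h import *
arc(175.6,161.6,8,.0822,.081)
arc(161.6,145.8,12,.081,.081)"
```

```text
0 0.04 0.25 0 -0.031; 0 0.08 0.50 0 -0.061; 0 0.14 0.74 0 -0.092; 0 0.20 0.98 0 -0.122; 0 0.26 1.22 0 -0.153; 0 0.34 1.46 0 -0.183; 0 0.42 1.69 0 -0.214; 0 0.51 1.93 0 -0.244
0 0.06 0.18 0 -0.023; 0 0.13 0.35 0 -0.046; 0 0.19 0.52 0 -0.069; 0 0.27 0.69 0 -0.092; 0 0.34 0.86 0 -0.115; 0 0.42 1.03 0 -0.138; 0 0.51 1.20 0 -0.161; 0 0.60 1.36 0 -0.184; 0 0.69 1.52 0 -0.207; 0 0.78 1.68 0 -0.230; 0 0.88 1.84 0 -0.253; 0 0.99 2.00 0 -0.276
```

Request:
jog_arm(targets="0 0.04 0.25 0 -0.031; 0 0.08 0.50 0 -0.061; 0 0.14 0.74 0 -0.092; 0 0.20 0.98 0.1 -0.122; 0 0.26 1.22 0.1 -0.153; 0 0.34 1.46 0.1 -0.183; 0 0.42 1.69 0.1 -0.214; 0 0.51 1.93 0.1 -0.244")

```text
time: 6.0
ee_pos: [0.5057, -0.0264, 0.0712]
orientation: [-2.54, -1.848, 0.001]
contact_force: [-1.3, -1.4, 0.8]
width: -0.0002
```

Request:
jog_arm(targets="0 0.06 0.18 0 -0.023; 0 0.13 0.35 0 -0.046; 0 0.19 0.52 0 -0.069; 0 0.27 0.69 0 -0.092; 0 0.34 0.86 0 -0.115; 0 0.42 1.03 0 -0.138; 0 0.51 1.20 0 -0.161; 0 0.60 1.36 0 -0.184; 0 0.69 1.52 0 -0.207; 0 0.78 1.68 0 -0.230; 0 0.88 1.84 0 -0.253; 0 0.99 2.00 0 -0.276")

```text
time: 7.2
ee_pos: [0.5164, -0.006, 0.0714]
orientation: [2.771, 1.48, 0.001]
contact_force: [-0.1, 0.3, 1.3]
width: 0.0002
```

```bash
python3 -c "
from h import *
look('6')"
```

```text
t 7.2 p [ 0.5164 -0.006   0.0714] yaw 56.2 phi 145.5 r 0.0802 F [-0.1  0.3  1.3] j6 0.44
```

View pics/l6.png

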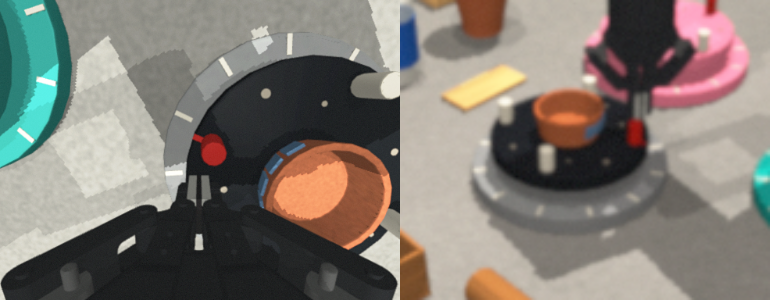

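Click 2 is done: the lug is at the next mark and the relative view is the same as before. On to click 3.

```bash
python3 -c "
from h import *
arc(145.5,131.6,8,.0802,.081)
arc(131.6,115.8,12,.081,.081)"
```

```text
0 0.13 0.20 0 -0.030; 0 0.27 0.40 0 -0.061; 0 0.42 0.60 0 -0.091; 0 0.57 0.79 0 -0.121; 0 0.73 0.98 0 -0.152; 0 0.89 1.16 0 -0.182; 0 1.06 1.34 0 -0.212; 0 1.23 1.51 0 -0.243
0 0.14 0.12 0 -0.023; 0 0.28 0.24 0 -0.046; 0 0.43 0.36 0 -0.069; 0 0.58 0.47 0 -0.092; 0 0.73 0.58 0 -0.115; 0 0.88 0.68 0 -0.138; 0 1.04 0.78 0 -0.161; 0 1.20 0.88 0 -0.184; 0 1.36 0.98 0 -0.207; 0 1.52 1.07 0 -0.230; 0 1.69 1.15 0 -0.253; 0 1.85 1.24 0 -0.276
```

Request:
jog_arm(targets="0 0.13 0.20 0 -0.030; 0 0.27 0.40 0 -0.061; 0 0.42 0.60 0 -0.091; 0 0.57 0.79 0 -0.121; 0 0.73 0.98 0 -0.152; 0 0.89 1.16 0 -0.182; 0 1.06 1.34 0 -0.212; 0 1.23 1.51 0 -0.243")

```text
time: 8.1
ee_pos: [0.528, 0.0087, 0.0712]
orientation: [2.93, 1.134, -0.001]
contact_force: [-0.8, -2.3, 1.7]
width: 0.0004
```

Request:
jog_arm(targets="0 0.14 0.12 0 -0.023; 0 0.28 0.24 0 -0.046; 0 0.43 0.36 0 -0.069; 0 0.58 0.47 0 -0.092; 0 0.73 0.58 0 -0.115; 0 0.88 0.68 0 -0.138; 0 1.04 0.78 0 -0.161; 0 1.20 0.88 0 -0.184; 0 1.36 0.98 0 -0.207; 0 1.52 1.07 0 -0.230; 0 1.69 1.15 0 -0.253; 0 1.85 1.24 0 -0.276")

```text
time: 9.3
ee_pos: [0.5473, 0.0214, 0.0713]
orientation: [-3.058, -0.719, -0.001]
contact_force: [-0.1, -0.5, 1.2]
width: -0.0001
```

```bash
python3 -c "
from h import *
look('7')
arc(115.5,101.6,8,.0805,.081)
arc(101.6,86,12,.081,.081)"
```

```text
t 9.3 p [0.5473 0.0214 0.0713] yaw 26.5 phi 115.8 r 0.081 F [-0.1 -0.5  1.2] j6 1.02
0 0.22 0.11 0 -0.030; 0 0.44 0.21 0 -0.061; 0 0.67 0.30 0 -0.091; 0 0.90 0.39 0 -0.121; 0 1.13 0.47 0 -0.152; 0 1.36 0.54 0 -0.182; 0 1.60 0.61 0 -0.212; 0 1.84 0.67 0 -0.243
0 0.18 0.03 0 -0.023; 0 0.36 0.07 0 -0.045; 0 0.54 0.09 0 -0.068; 0 0.73 0.11 0 -0.091; 0 0.91 0.13 0 -0.113; 0 1.09 0.15 0 -0.136; 0 1.28 0.16 0 -0.159; 0 1.46 0.16 0 -0.182; 0 1.64 0.17 0 -0.204; 0 1.83 0.16 0 -0.227; 0 2.01 0.16 0 -0.250; 0 2.19 0.15 0 -0.272
```

View pics/l7.png

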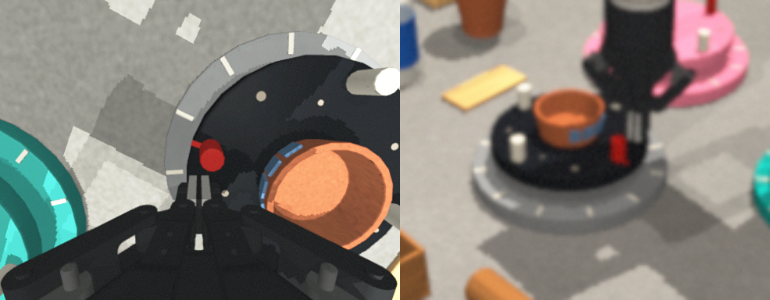

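Three clicks are done; now the fourth.

Request:
jog_arm(targets="0 0.22 0.11 0 -0.030; 0 0.44 0.21 0 -0.061; 0 0.67 0.30 0 -0.091; 0 0.90 0.39 0 -0.121; 0 1.13 0.47 0 -0.152; 0 1.36 0.54 0 -0.182; 0 1.60 0.61 0 -0.212; 0 1.84 0.67 0 -0.243")

```text
time: 10.2
ee_pos: [0.5649, 0.028, 0.0712]
orientation: [-3.122, -0.344, 0.001]
contact_force: [-1.4, -0.4, 1.0]
width: -0.0002
```

Request:
jog_arm(targets="0 0.18 0.03 0 -0.023; 0 0.36 0.07 0 -0.045; 0 0.54 0.09 0 -0.068; 0 0.73 0.11 0 -0.091; 0 0.91 0.13 0 -0.113; 0 1.09 0.15 0 -0.136; 0 1.28 0.16 0 -0.159; 0 1.46 0.16 0 -0.182; 0 1.64 0.17 0 -0.204; 0 1.83 0.16 0 -0.227; 0 2.01 0.16 0 -0.250; 0 2.19 0.15 0 -0.272")

```text
time: 11.4
ee_pos: [0.588, 0.0292, 0.0715]
orientation: [3.14, -0.083, 0.003]
contact_force: [-0.1, -0.2, 0.2]
width: -0.0001
```

```bash
python3 -c "
from h import *
look('8')"
```

```text
t 11.4 p [0.588  0.0292 0.0715] yaw -3.0 phi 86.1 r 0.0809 F [-0.1 -0.2  0.2] j6 1.56
```

View pics/l8.png

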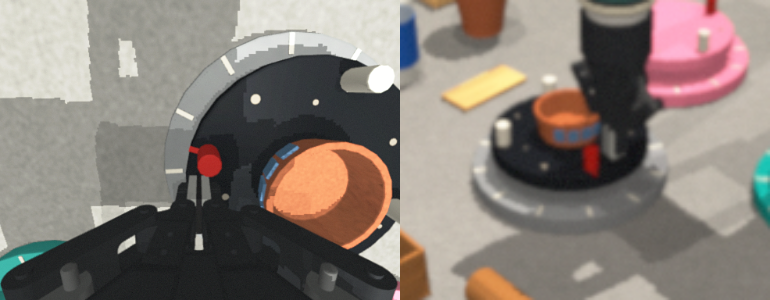

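The red lug looks nearer the finger than after the earlier clicks. I'll measure the wheel angle in the saved pictures before trusting it.

```bash
python3 - <<'E'
from h import *
i=manip.camera_info('wrist');Mt=np.array(i['mount']);K=np.array(i['mtx']);k=i['k1']
def an(f,p,yaw):
    p=np.array(p);y=np.radians(yaw);T=np.eye(4)
    T[:3,:3]=np.array([[np.cos(y),np.sin(y),0],[np.sin(y),-np.cos(y),0],[0,0,-1]]);T[:3,3]=p;C=T@Mt
    hsv=cv2.cvtColor(cv2.imread(f),cv2.COLOR_BGR2HSV);m=cv2.inRange(hsv,(0,190,60),(4,255,255))|cv2.inRange(hsv,(176,190,60),(180,255,255));m[:,:200]=0;m[:,320:]=0
    n,l,s,ce=cv2.connectedComponentsWithStats(m);j=1+np.argmax(s[1:,4])
    ys,xs=np.where(l==j)
    # top disc = lowest rows brighter; use bottom part: fit
    out=[]
    v1=s[j,1]+s[j,3]
    u,v=ce[j]
    for (u,v,z) in [(u,v,.073),(xs[ys>v1-24].mean(),v1-12,.087)]:
        d=np.array([(u-K[0,2])/K[0,0],(v-K[1,2])/K[1,1]]);q=d.copy()
        for _ in range(30): q=d/(1+k*(q@q))
        r=C[:3,:3]@np.array([*q,1]);o=C[:3,3];P=(o+r*(z-o[2])/r[2])[:2]-C0
        out+=[np.degrees(np.arctan2(P[1],P[0])).round(1),np.hypot(*P).round(4)]
    print(f,s[j],out)
an('pics/w4.png',[.5033,-.0683,.071],102.2)
an('pics/w5.png',[.5005,-.0452,.0701],86)
an('pics/w6.png',[.5164,-.006,.0714],56.2)
an('pics/w7.png',[.5473,.0214,.0713],26.5)
an('pics/w8.png',[.588,.0292,.0715],-3)
for t in '4578':
    pass
cv2.imwrite('pics/cmp.png',np.hstack([cv2.resize(cv2.imread(f'pics/w{t}.png')[130:280,200:330],None,fx=2,fy=2) for t in '578']))
E
```

```text
pics/w4.png [ 241  190   41   42 1096] [np.float64(178.2), np.float64(0.0784), np.float64(178.2), np.float64(0.078)]
pics/w5.png [ 252  168   44   41 1114] [np.float64(151.9), np.float64(0.0781), np.float64(152.4), np.float64(0.0777)]
pics/w6.png [ 247  171   43   41 1080] [np.float64(123.3), np.float64(0.0781), np.float64(123.7), np.float64(0.0777)]
pics/w7.png [ 245  178   43   42 1088] [np.float64(96.8), np.float64(0.0783), np.float64(97.2), np.float64(0.0778)]
pics/w8.png [ 243  185   41   42 1078] [np.float64(70.1), np.float64(0.0787), np.float64(70.5), np.float64(0.0782)]
```

View pics/cmp.png

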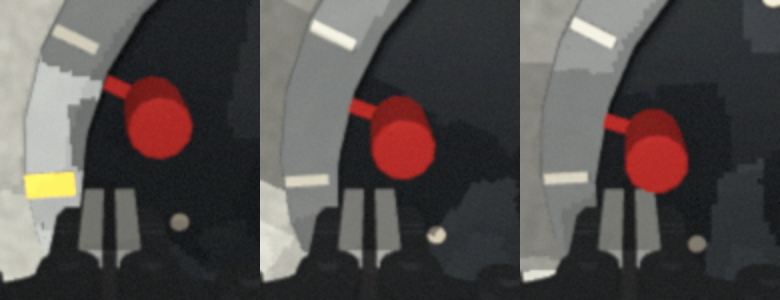

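The wheel reads 110° in that picture: past the half-way point of the fourth click (105°), ahead of the finger, and still snapping slowly. I'll wait with the finger held still.

Request:
jog_arm(targets="0 0 0 0 0; 0 0 0 0 0; 0 0 0 0 0; 0 0 0 0 0; 0 0 0 0 0")

```text
time: 12.0
ee_pos: [0.5869, 0.0295, 0.0713]
orientation: [-3.14, 0.08, -0.0]
contact_force: [0.5, 1.0, 0.4]
width: 0.0002
```

```bash
python3 -c "
from h import *
look('9')"
```

```text
t 12.0 p [0.5869 0.0295 0.0713] yaw -2.9 phi 86.9 r 0.0811 F [0.5 1.  0.4] j6 1.55
```

View pics/l9.png

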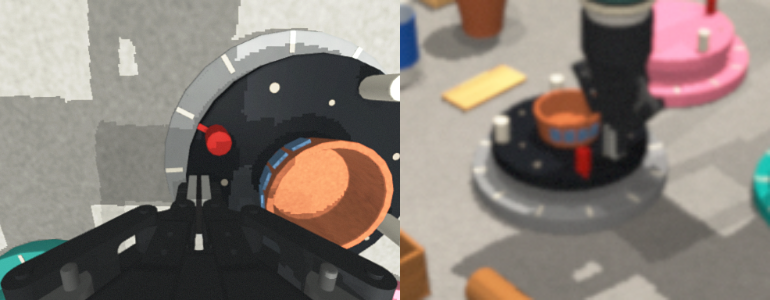

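It has snapped in: the red lug (219,143) is in line with its mark (185,117) and well clear of the finger. I'll lift straight up and move aside.

Request:
jog_arm(targets="0 -0.3 0.1 0 0; 0 -0.3 0.1 2 0; 0 -0.3 0.1 5 0; 0 -0.3 0.1 9 0; 0 -0.3 0.1 13 0; 0 -0.3 0.1 17 0; 0 -0.3 0.1 20 0; 0 -5 -5 20 0; 0 -10 -10 20 0; 0 -15 -14 20 0; 0 -15 -18 20 0; 0 -15 -22 20 0")

```text
time: 13.3
ee_pos: [0.4395, -0.1676, 0.2713]
orientation: [-3.14, 0.079, 0.001]
contact_force: [1.5, -1.4, -0.6]
width: -0.0
```

Request:
jog_arm(targets="0 0 -5 0 0; 0 0 -10 0 0; 0 0 -14 0 0; 0 -3 -18 0 0; 0 -3 -18 0 0; 0 -3 -18 0 0")

```text
time: 13.9
ee_pos: [0.4114, -0.3482, 0.2709]
orientation: [-3.139, 0.085, 0.001]
contact_force: [0.4, 0.4, -0.4]
width: -0.0001
```

```bash
python3 - <<'E'
from h import *
st();snap('top','pics/top10.png')
im=cv2.imread('pics/top10.png');hsv=cv2.cvtColor(im,cv2.COLOR_BGR2HSV)
m=cv2.inRange(hsv,(0,180,100),(5,255,255));mm=np.zeros_like(m);mm[140:240,215:325]=m[140:240,215:325]
n,l,s,ce=cv2.connectedComponentsWithStats(mm)
for j in range(1,n):
    if s[j,4]>8:
        P=onz('top',*ce[j],.087)[:2]-np.array([.583,-.0518]);print(s[j,4],ce[j].round(1),np.degrees(np.arctan2(P[1],P[0])).round(1),np.hypot(*P).round(3))
cv2.imwrite('pics/top10c.png',cv2.resize(im[140:240,215:325],None,fx=5,fy=5,interpolation=cv2.INTER_CUBIC))
E
```

```text
t 13.9 p [ 0.4114 -0.3482  0.2709] yaw -3.1 phi 240.0 r 0.3424 F [ 0.4  0.4 -0.4] j6 0.79
34 [243.6 171.1] 60.0 0.078
```

View pics/top10.png

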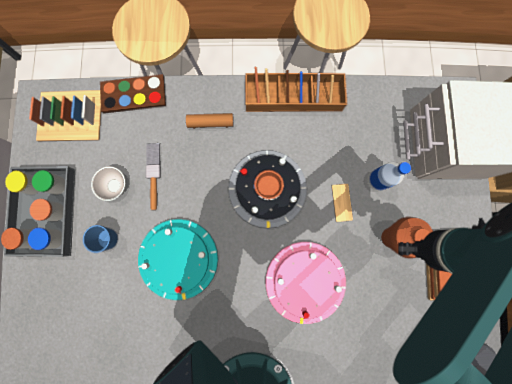

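View pics/top10c.png

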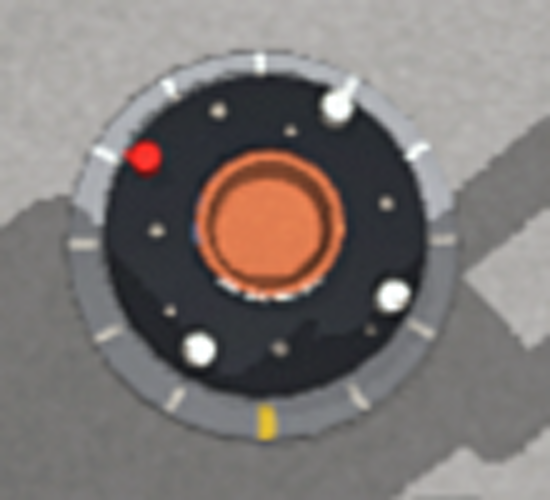

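The red lug is at 60.0° (top view 243.6,171.1), exactly four clicks from 180°. The dish is centred, the bystanders haven't moved, and the hand is clear at 0.27 m, above the 0.20 m vase with no contact force. Handing in.

```bash
python3 -c "
from h import *
print(manip.finish_job())"
```

```text
the job is handed in; nothing more can be done
None
```

The black turntable is four clicks clockwise from its start and resting in that fourth stop. I pushed it there by the red lug with the shut fingertips, then lifted the hand clear and handed the job in at about 14 s.

- **Wheel angle:** the final top view puts the red lug at 60.0°, against 180° at the start, so it turned 120°. It stands at the fourth mark clockwise from the yellow one.
- **Other things:** by eye, the dish is still centred and the other objects look unmoved. Forces at the end of each move stayed within about 3 N, and the finish showed no contact.
- **One reading that disagreed:** straight after the fourth push the wrist view read 110° instead of 120°. The wheel was still snapping in, and after about half a second's wait it had settled at its mark.

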